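# Unstack the seasonings and set out the pounding station

### The job

Set out the seasonings for pounding a salad: take the two stacks on the wooden board apart and stand each tin and tub on the mat or coaster of its own lid colour, centred on it, and for the tins with their length along the mat's. Keep them all upright, set them down rather than drop them, and leave the white spoon where it lies.

Things in the scene. Friction and masses are not known exactly. Their poses are not given: they have to be found in the camera images.
- tin_red: Oblong stainless seasoning tin with a full-width bright red lid, 150 x 50 x 46 mm (x long, y wide, z high); plain upright sides, gripped across the 50 mm width; about 0.25 kg. Origin: centre of its underside, x along its length. At the start it stands on the wooden board, side by side with the other tin (centres about 120 mm apart, long sides roughly parallel), and carries one round tub on the middle of its lid.
- tin_yellow: Oblong stainless seasoning tin with a full-width yellow lid, 150 x 50 x 46 mm (x long, y wide, z high); plain upright sides, gripped across the 50 mm width; about 0.25 kg. Origin: centre of its underside, x along its length. At the start it stands on the wooden board, side by side with the other tin (centres about 120 mm apart, long sides roughly parallel), and carries one round tub on the middle of its lid.
- tub_green: Round white tub with a dark green lid, 52 mm diameter, 50 mm high, plain upright side; about 0.15 kg. Origin: centre of its underside, z up. At the start it stands on the lid of one of the two tins; which one varies.
- tub_blue: Round white tub with a blue lid, 52 mm diameter, 50 mm high, plain upright side; about 0.15 kg. Origin: centre of its underside, z up. At the start it stands on the lid of one of the two tins; which one varies.
- mat_red: Flat oblong bright red mat, 170 x 70 x 4 mm, fixed to the countertop; long side along x, top 4 mm above its origin. Origin: centre of its underside, on the countertop. It is a place for a tin.
- mat_yellow: Flat oblong yellow mat, 170 x 70 x 4 mm, fixed to the countertop; long side along x, top 4 mm above its origin. Origin: centre of its underside, on the countertop. It is a place for a tin.
- mat_green: Flat round dark green coaster, 84 mm diameter, 4 mm thick, fixed to the countertop; top 4 mm above its origin. Origin: centre of its underside, on the countertop. It is a place for a tub.
- mat_blue: Flat round blue coaster, 84 mm diameter, 4 mm thick, fixed to the countertop; top 4 mm above its origin. Origin: centre of its underside, on the countertop. It is a place for a tub.
- board: Fixed wooden serving board under the two stacks, 190 x 190 x 12 mm. Origin: centre of its underside, on the countertop; the tins stand on its top, 12 mm up, with their length roughly along its x.
- spoon: White ceramic spoon lying loose on the countertop beyond the board as seen from the robot, about 126 mm long along its x, up to 42 mm wide at the bowl and 13 mm high. Origin: under its handle, about the middle of its length. To be left alone.
Things that resemble listed ones, but are neither listed nor needed, are in the scene too. Leave any red or yellow look-alike of the tub_blue alone.

How it is judged:
By the outcome, as a careful person would: the job done as asked, in the order asked, and still so for the second after the job is handed in, with the robot touching nothing.
It also fails if it takes over 112 s, if anything falls off the work surface, if the arm or the gripper's body presses on something with over 40 N, if the wrist force passes 120 N, or if a joint passes its speed limit or range.

### The arm

A 6-joint arm with a two-finger parallel gripper is mounted at the origin on the work surface. World frame = base frame: x ahead of the robot, y to its left, z up, the work surface at z = 0. Lengths are in mm, angles in rad, forces in N, time in s.
With the tool pointing down it reaches from about 300 to 850 mm from the base axis. Payload 4.2 kg.
Tool frame: the origin (TCP) lies at the very end of the fingers, on their centre line; the grasp point (between the pads) lies 19 mm behind it (robot.grip_depth is the distance from the TCP to the grasp point, in mm); x points along the fingers, z is the direction in which the jaws open and shut, and the axes are right-handed (so a half turn about x gives the same grasp; the last joint's range is limited). The gripper opens to 91 mm and grips with 3 to 60 N. Pads are 32 mm wide; open, the fingers measure 118 mm over their backs; the gripper's body (76 mm by 178 mm) begins 60 mm behind the grasp point.
Start: joints at [1.163, 0.32, 1.565, -0, 1.257, -0.02], TCP at [217.441, 532.318, 213.976] pointing down, gripper open.
Joint ranges: [-3.11, 3.11], [-0.84, 2.01], [0.21, 2.61], [-1.34, 4.49], [0.05, 2.63], [-2.56, 2.56]. Speed limits (rad/s): [2.57, 2.57, 3.14, 3.14, 3.14, 3.14].

### API

Orientations are given as a unit quaternion [w, x, y, z].
In Python, from workcell import sensors, read_camera, calibration, close_job, robot gives the robot as it stands.
- The arm moves only by the shell command python3 -m pendant 'ROWS' [FORCE]. ROWS is JSON, a list of rows, each a list of 7 numbers: the shift along the world's x, y, z in mm, then the turn, a rotation vector about the world's x, y, z in degrees, then the finger opening in mm, from 0 to 91.2. In form: [[x, y, z, wx, wy, wz, jaw], ...]. A call has 1 to 20 rows; each row shifts and turns the commanded pose from where the row before left it; what a row does not reach is not made up. A row lasts 1/12 s, in which the tool goes at most 41.7 mm and 7.16 degrees, less where a joint would pass 70% of its speed; a pose out of reach is approached as far as the arm can. A call with a gripper value outside its range is refused whole. The fingers move at their own pace and stop on an object; FORCE is the grip in N (left out, the last holds). Time passes only in rows, so rows that do not move let the fingers close. It gives the time, the measured TCP pose, the force and the opening at its end, in the units of the state.
- sensors.get_state(): the state, without advancing time (a new reading comes with each control period).
- read_camera(name): name is "scene" or "side" or "wrist"; returns the picture (480x640x3 uint8, red, green, blue); there is no depth.
- calibration(name): a dict with "fovy" (degrees; the focal length in pixels is half the picture's height over the tangent of half this angle, whatever the lens; pixels are square), "cx", "cy" (the principal point, pixels), "R" (3x3) and "t" (3): a world point X has camera coordinates R X + t; the wrist camera has in their place "T_tool_cam" (4x4, takes a point from camera to tool coordinates, whose origin is the TCP and whose axes are the tool frame's). Camera axes: x right, y down, z forward; pixel columns grow to the right and rows downward; lengths in mm; the calibration is good to about 2 mm. A picture is of the moment at which its call begins: read the wrist's pose just before it. calibration takes no time and is no camera call.
- close_job(): hands the job in, once; it reports no verdict.
The state is a dict: "time_s": time; "joints": joint angles; "joint_vel": joint speeds; "effort": joint torques, N m; "tool_pos": TCP position; "tool_rot": TCP orientation; "force": force on the tool from outside, world axes, zero at the start; "ft_torque": the same for the moment, N m; "finger_gap": finger opening in mm.
Only numpy, scipy, OpenCV 4.12 (cv2) and the standard library are available. Lean on these libraries where they do the work, as an engineer would, in place of code of your own. Each camera call takes 0.05 s, during which the arm holds its last target.

## Working session

There is one attempt and no reset: what is moved stays moved. The work goes in short steps, Python scripts to look and compute and a shell command to move; the robot and the scene stay as the last step left them, time stands still between calls to the robot, and variables do not carry over. Pictures are saved under pics/ and viewed, and the job is handed in when it is done.

```bash
ls; mkdir -p pics; python3 - <<'E'
from workcell import sensors, read_camera, calibration, robot
import cv2
print(sensors.get_state())
for n in ["scene","side","wrist"]:
    im=read_camera(n); cv2.imwrite(f"pics/{n}0.png",im[:,:,::-1]); print(n,calibration(n))
E
```

```text
pics
{'time_s': 0.0, 'joints': array([ 1.16301724e+00,  3.20295145e-01,  1.56567509e+00, -1.19792760e-05,
        1.25741772e+00, -2.00212358e-02]), 'joint_vel': array([0.00182388, 0.00117178, 0.00019222, 0.00107837, 0.00130342,
       0.001636  ]), 'effort': array([ 1.76309612e-03, -4.12468529e+01, -2.31975228e+01,  7.28629204e-02,
        4.58164327e-02, -1.47228511e-04]), 'tool_pos': array([217.225932  , 531.83452301, 213.11996559]), 'tool_rot': array([ 0.58643278, -0.39464648,  0.58749615,  0.39395307]), 'force': array([ 0.13759011, -1.05577287, -0.32618745]), 'ft_torque': array([-0.00347646,  0.02003706, -0.00476144]), 'finger_gap': 90.9872265436679}
scene {'fovy': 45.45984243411138, 'cx': 322.92174486413467, 'cy': 238.31162433047862, 'R': array([[ 0.54816006,  0.83636929, -0.00263939],
       [ 0.55214569, -0.36424543, -0.74997361],
       [-0.62821628,  0.40964825, -0.66146249]]), 't': array([-297.09330665, -256.72927472, 1663.04792867])}
side {'fovy': 43.754838378558986, 'cx': 322.4784899913648, 'cy': 234.91728645483772, 'R': array([[-0.9933952 , -0.11473766, -0.0011176 ],
       [-0.06243726,  0.54870041, -0.83368426],
       [ 0.09626821, -0.82810816, -0.55224026]]), 't': array([ 534.80063094,  104.76413326, 1033.87445498])}
wrist {'fovy': 70.87462655784505, 'cx': 314.67834297594777, 'cy': 235.23034933761377, 'T_tool_cam': array([[-5.61870838e-04, -2.37583724e-01,  9.71366902e-01,
        -1.70732736e+02],
       [ 1.23389009e-03, -9.71366481e-01, -2.37582907e-01,
         6.67043523e+01],
       [ 9.99999081e-01,  1.06506909e-03,  8.38934702e-04,
        -3.02795534e-01],
       [ 0.00000000e+00,  0.00000000e+00,  0.00000000e+00,
         1.00000000e+00]])}
```

View pics/scene0.png

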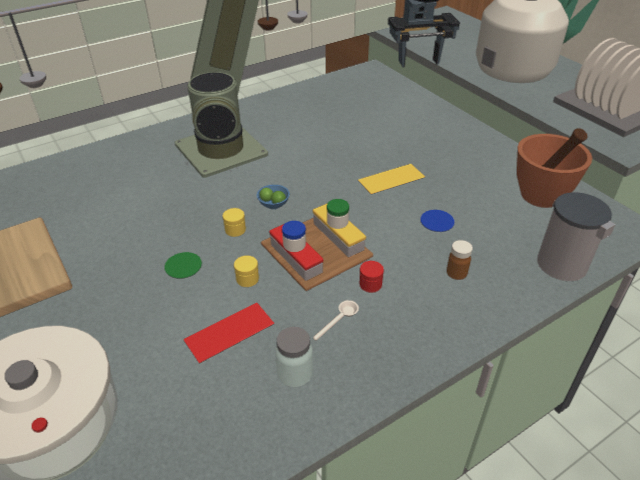

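View pics/side0.png

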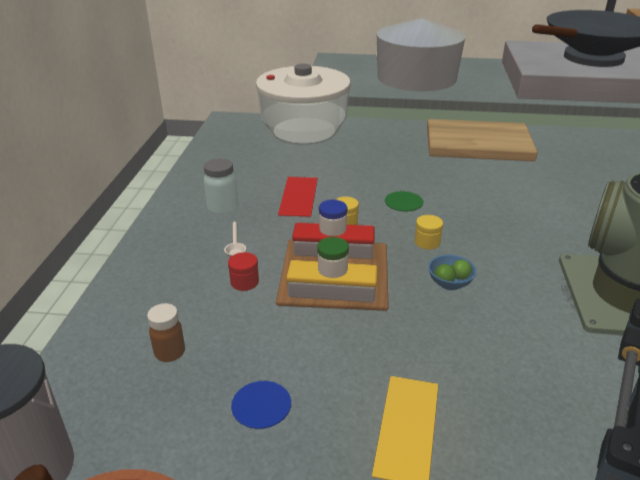

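View pics/wrist0.png

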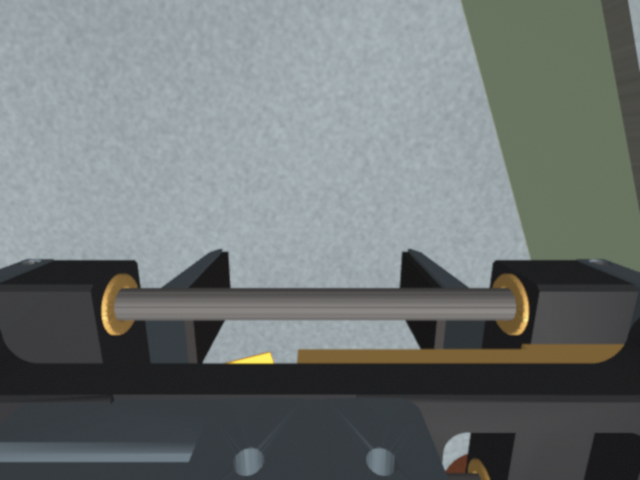

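Blue tub is on the red tin (scene ~294,235), green tub on the yellow tin (338,212). Mats: red (230,332), yellow (392,179), green (183,265), blue (437,220). Look-alike tubs are at (247,271), (234,222) and (371,277). Now I'll measure these positions.

```bash
cat > h.py <<'E'
import numpy as np, cv2
from workcell import sensors, read_camera, calibration
from scipy.spatial.transform import Rotation as Ro
HSV={'red':[((0,150,70),(6,255,255)),((174,150,70),(180,255,255))],'yellow':[((20,140,110),(32,255,255))],
'green':[((50,120,30),(75,255,200))],'blue':[((108,150,60),(128,255,255))]}
def mask(rgb,c):
    h=cv2.cvtColor(rgb,cv2.COLOR_RGB2HSV); m=0
    for lo,hi in HSV[c]: m=m|cv2.inRange(h,lo,hi)
    return m
def blobs(rgb,c,amin=60):
    cs,_=cv2.findContours(mask(rgb,c),cv2.RETR_EXTERNAL,cv2.CHAIN_APPROX_NONE)
    return [k[:,0,:].astype(float) for k in cs if cv2.contourArea(k)>amin]
def cam(n,st=None):
    c=calibration(n); f=240/np.tan(np.radians(c['fovy'])/2)
    K=np.array([[f,0,c['cx']],[0,f,c['cy']],[0,0,1]])
    if n=='wrist':
        w=st['tool_rot']; T=np.eye(4); T[:3,:3]=Ro.from_quat([w[1],w[2],w[3],w[0]]).as_matrix(); T[:3,3]=st['tool_pos']
        M=np.linalg.inv(T@c['T_tool_cam']); return K,M[:3,:3],M[:3,3]
    return K,np.array(c['R']),np.array(c['t'])
def onplane(C,uv,z):
    K,R,t=C; uv=np.atleast_2d(uv); o=-R.T@t
    d=(R.T@np.linalg.inv(K)@np.c_[uv,np.ones(len(uv))].T).T
    return o+d*((z-o[2])/d[:,2])[:,None]
def tri(CA,a,CB,b):
    P=[K@np.c_[R,t] for K,R,t in (CA,CB)]
    X=cv2.triangulatePoints(P[0],P[1],np.array(a,float).reshape(2,1),np.array(b,float).reshape(2,1))[:,0]
    return X[:3]/X[3]
def proj(C,X):
    K,R,t=C; p=(K@(R@np.atleast_2d(X).T+t[:,None])).T; return p[:,:2]/p[:,2:]
def rect(P): # plane points -> centre,size,angle of the long side (deg)
    (c,(w,h),a)=cv2.minAreaRect(P[:,:2].astype(np.float32))
    if w<h: w,h,a=h,w,a+90
    return np.round(c,1),round(w,1),round(h,1),round((a+90)%180-90,1)
E
python3 - <<'E'
from h import *
for n in ['scene','side']:
    im=cv2.imread(f'pics/{n}0.png')[:,:,::-1].copy(); C=cam(n)
    for c in HSV:
        for k in blobs(im,c):
            print(n,c,k.mean(0).round(1),int(cv2.contourArea(k.astype(np.float32))),'z4:',rect(onplane(C,k,4)),'z58:',rect(onplane(C,k,58)),'z108:',rect(onplane(C,k,108)))
E
```

```text
scene red [ 39.  424.4] 138 z4: (array([ 629.8, -649.3]), 26.8, 22.6, 18.4) z58: (array([ 672.8, -642. ]), 25.2, 21.2, 18.4) z108: (array([ 712.7, -635.1]), 23.7, 20.0, 18.4)
scene red [227.7 331.9] 2197 z4: (array([ 623.7, -279.3]), 168.3, 70.1, -87.8) z58: (array([ 667.2, -294.1]), 158.2, 65.9, -87.8) z108: (array([ 707.3, -307.8]), 148.9, 62.0, -87.8)
scene red [370.8 275.8] 575 z4: (array([655.,  53.]), 94.8, 49.3, -37.7) z58: (array([696.6,  18.3]), 89.1, 46.4, -37.7) z108: (array([735. , -13.7]), 83.8, 43.6, -37.7)
scene red [305.  255.8] 420 z4: (array([517.5, -32.8]), 79.4, 54.0, 2.7) z58: (array([567.2, -62.3]), 74.6, 50.7, 2.7) z108: (array([613.3, -89.6]), 70.2, 47.8, 2.7)
scene red [278.  234.4] 128 z4: (array([421.4, -55.6]), 76.8, 29.0, -30.2) z58: (array([477. , -83.8]), 72.2, 27.3, -30.2) z108: (array([ 528.4, -109.8]), 67.9, 25.7, -30.2)
scene yellow [246.3 270.6] 559 z4: (array([ 488.2, -171.2]), 97.7, 50.6, -23.4) z58: (array([ 539.7, -192.5]), 91.8, 47.6, -23.4) z108: (array([ 587.4, -212.1]), 86.4, 44.8, -23.4)
scene yellow [234.  221.6] 459 z4: (array([ 317.9, -
[... 2550 characters left out ...]
 -74.0)
side green [331.9 247.2] 378 z4: (array([528.4, -83. ]), 60.9, 56.2, -83.5) z58: (array([520.9,  -5.2]), 55.9, 51.6, -83.5) z108: (array([514.1,  66.8]), 51.2, 47.3, -83.5)
side green [403.5 200.6] 482 z4: (array([ 392.5, -277.3]), 78.4, 73.3, 6.5) z58: (array([ 396.3, -183.5]), 72.0, 67.2, 6.5) z108: (array([399.8, -96.7]), 66.0, 61.6, 6.5)
side blue [260.8 404.2] 2076 z4: (array([589.1, 309.6]), 81.3, 80.9, -44.1) z58: (array([576.6, 354.9]), 74.6, 74.2, -44.1) z108: (array([565.1, 397. ]), 68.4, 68.0, -44.1)
side blue [332.3 206.9] 247 z4: (array([ 543.8, -234.2]), 54.2, 53.5, -83.5) z58: (array([ 535.1, -143.9]), 49.8, 49.1, -83.5) z108: (array([527.1, -60.4]), 45.6, 45.0, -83.5)
```

```bash
python3 - <<'E'
from h import *
I={n:cv2.imread(f'pics/{n}0.png')[:,:,::-1].copy() for n in ['scene','side']}
C={n:cam(n) for n in I}
def cen(k):
    m=cv2.moments(k.astype(np.float32)); return [m['m10']/m['m00'],m['m01']/m['m00']]
def near(n,c,p):
    return min(blobs(I[n],c),key=lambda k:np.hypot(*(k.mean(0)-p)))
for nm,c,a,b in [('tubG','green',(337,207),(332,247)),('tubB','blue',(293,229),(332,207)),('matG','green',(182,265),(403,200)),('matB','blue',(437,220),(261,404)),('matR','red',(228,332),(298,196)),('matY','yellow',(391,178),(406,430)),('lookY1','yellow',(246,271),(350,209)),('lookY2','yellow',(234,222),(428,231)),('lookR','red',(371,276),(243,270))]:
    ka,kb=cen(near('scene',c,a)),cen(near('side',c,b))
    X=tri(C['scene'],ka,C['side'],kb); print(nm,X.round(1),'resid',(proj(C['scene'],X)[0]-ka).round(1))
for nm,a,b in [('jarbase',(294,383),(221,209)),('jartop',(293,338),(219,167)),('brownBase',(458,276),(169,356))]:
    print(nm,tri(C['scene'],a,C['side'],b).round(0))
w=sensors.get_state()['tool_rot']; print(Ro.from_quat([w[1],w[2],w[3],w[0]]).as_matrix().round(3))
for n,(r,cc) in {'scene':(slice(180,290),slice(220,400)),'side':(slice(180,310),slice(220,460))}.items():
    cv2.imwrite(f'pics/{n}0c.png',cv2.resize(I[n][r,cc,::-1],None,fx=3.3 if n=='side' else 4,fy=3.3 if n=='side' else 4,interpolation=cv2.INTER_CUBIC))
E
```

```text
tubG [514.9  57.9 103.3] resid [0.1 0. ]
tubB [527.8 -66.  103.8] resid [0.1 0.1]
matG [ 391.9 -281.3    1.7] resid [0.4 0.4]
matB [588.7 308.1   1.1] resid [0.3 0.2]
matR [ 623.4 -280.6   -1.5] resid [1.1 1. ]
matY [385.1 326.2  -1.9] resid [0.9 0.7]
lookY1 [ 505.  -180.9   28.2] resid [-1.8 -1.6]
lookY2 [ 346.3 -126.2   25.9] resid [0.3 0.4]
lookR [673.8  38.8  26.2] resid [0.5 0.3]
jarbase [ 789. -228.  -16.]
jartop [ 777. -216.   95.]
brownBase [753. 224.  -9.]
[[-0.001 -0.926  0.378]
 [-0.001  0.378  0.926]
 [-1.     0.    -0.001]]
```

View pics/scene0c.png

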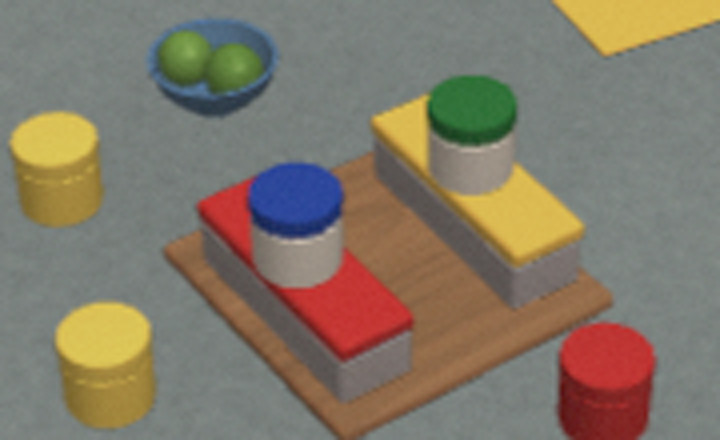

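View pics/side0c.png

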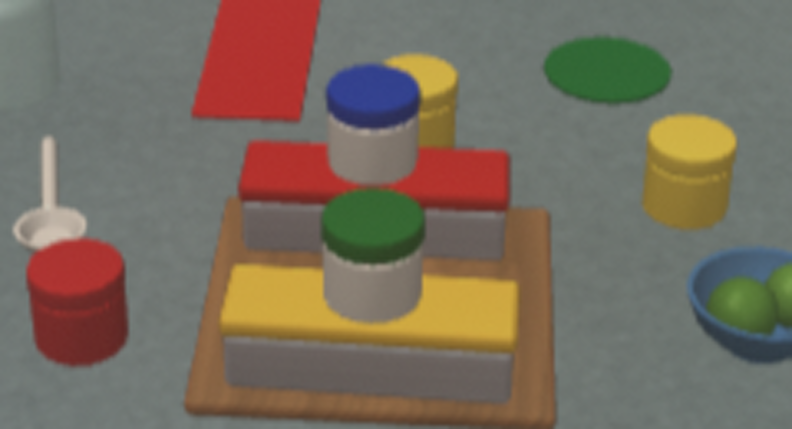

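Heights are consistent: lid centres about 103.5 (expected ~104) and mats about 0–2. I'll move to a hover and view from the wrist.

```bash
python3 -m pendant '[[19,-26.5,6,0,0,1.1,91],[19,-26.5,6,0,0,1.1,91],[19,-26.5,6,0,0,1.1,91],[19,-26.5,6,0,0,1.1,91],[19,-26.5,6,0,0,1.1,91],[19,-26.5,6,0,0,1.1,91],[19,-26.5,6,0,0,1.1,91],[19,-26.5,6,0,0,1.1,91],[19,-26.5,6,0,0,1.1,91],[19,-26.5,6,0,0,1.1,91],[19,-26.5,6,0,0,1.1,91],[19,-26.5,6,0,0,1.1,91],[19,-26.5,6,0,0,1.1,91],[19,-26.5,6,0,0,1.1,91],[19,-26.5,6,0,0,1.1,91],[19,-26.5,6,0,0,1.1,91],[19,-26.5,6,0,0,1.1,91],[19,-26.5,6,0,0,1.1,91],[0,0,0,0,0,0,91],[0,0,0,0,0,0,91]]'
cat >> h.py <<'E'
def snap(tag,n='wrist'):
    st=sensors.get_state(); im=read_camera(n); cv2.imwrite(f'pics/{n}_{tag}.png',im[:,:,::-1]); return st,im
E
python3 - <<'E'
from h import *
st,im=snap('1'); C=cam('wrist',st); print(st['tool_pos'],st['tool_rot'])
for c in HSV:
    for k in blobs(im,c): print(c,k.mean(0).round(),'z4',rect(onplane(C,k,4)),'z58',rect(onplane(C,k,58)),'z108',rect(onplane(C,k,108)))
E
```

```text
time_s: 1.82
tool_pos: [559.9, 54.2, 321.4]
tool_rot: [0.511, -0.488, 0.511, 0.489]
force: [-0.9, 0.7, 0.4]
finger_gap: 91.0
[559.92151626  54.15699584 321.38920591] [ 0.5109899  -0.48822063  0.51135394  0.48892442]
red [307. 277.] z4 (array([673. ,  36.7]), 54.1, 45.5, 87.5) z58 (array([653.1,  38.9]), 48.1, 40.4, 87.5) z108 (array([634.7,  41. ]), 42.6, 35.8, 87.5)
red [ 99. 246.] z4 (array([ 622.7, -278.3]), 168.5, 68.1, -87.7) z58 (array([ 608.4, -241.2]), 149.9, 60.6, -87.7) z108 (array([ 595.2, -206.9]), 132.6, 53.6, -87.7)
red [226. 178.] z4 (array([527.4, -75. ]), 167.2, 55.4, 2.3) z58 (array([523.6, -60.4]), 148.7, 49.3, 2.3) z108 (array([520.1, -46.9]), 131.6, 43.6, 2.3)
yellow [321. 206.] z4 (array([566.3,  61.4]), 67.3, 55.2, 0.8) z58 (array([558.2,  60.9]), 59.8, 49.1, 0.8) z108 (array([550.7,  60.5]), 52.9, 43.4, 0.8)
yellow [140. 174.] z4 (array([ 512.4, -193.2]), 72.9, 52.1, 87.5) z58 (array([ 510.3, -165.5]), 64.8, 46.3, 87.5) z108 (array([ 508.4, -139.9]), 57.4, 41.0, 87.5)
yellow [317. 132.] z4 (array([468.8,  60.2]), 71.5, 55.0, 0.7) z58 (array([471.5,  59.8]), 63
[... 304 characters left out ...]
7, -116.7]), 66.3, 47.3, 43.1) z108 (array([371.5, -96.7]), 58.7, 41.9, 43.1)
green [316. 171.] z4 (array([518.8,  58.7]), 61.7, 61.2, -3.3) z58 (array([516. ,  58.5]), 54.9, 54.4, -3.3) z108 (array([513.4,  58.4]), 48.5, 48.2, -3.3)
green [60. 86.] z4 (array([ 391.7, -280.6]), 81.8, 80.0, 87.5) z58 (array([ 402.9, -243.3]), 72.8, 71.1, 87.5) z108 (array([ 413.3, -208.7]), 64.4, 62.9, 87.5)
blue [487. 211.] z4 (array([587.8, 305. ]), 80.8, 80.2, 5.4) z58 (array([577.4, 277.6]), 71.9, 71.3, 5.4) z108 (array([567.7, 252.2]), 63.6, 63.1, 5.4)
blue [209. 187.] z4 (array([534.5, -97. ]), 63.8, 60.1, 87.5) z58 (array([530. , -79.9]), 56.7, 53.5, 87.5) z108 (array([525.8, -64.2]), 50.2, 47.3, 87.5)
```

View pics/wrist_1.png

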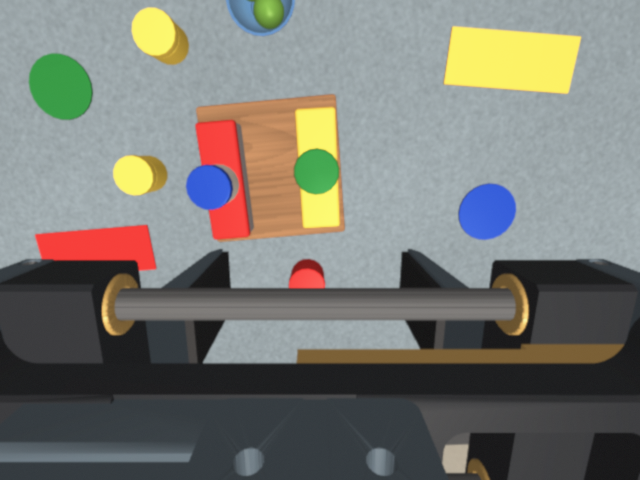

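The wrist view shows everything. The red tin is at (523.6,-60.4), 149x49 mm, at 2.3°. The yellow tin is at (514,60) at 0.7°, the green tub at (514,58) and the blue tub at (526,-64). Mat positions agree across the three cameras to about 3 mm. I'll grasp the green tub first.

```bash
python3 -m pendant '[[-5.8,0.5,-24,0,0,0.4,91],[-5.8,0.5,-24,0,0,0.4,91],[-5.8,0.5,-24,0,0,0.4,91],[-5.8,0.5,-24,0,0,0.4,91],[-5.8,0.5,-24,0,0,0.4,91],[-5.8,0.5,-24,0,0,0.4,91],[-5.8,0.5,-24,0,0,0.4,91],[-5.4,0.5,-20,0,0,0.3,91],[0,0,-15,0,0,0,91],[0,0,-15,0,0,0,91],[0,0,-15,0,0,0,80],[0,0,-10,0,0,0,70],[0,0,-7,0,0,0,62],[0,0,0,0,0,0,58]]' 20; sleep 0; python3 -m pendant '[[0,0,0,0,0,0,52],[0,0,0,0,0,0,48],[0,0,0,0,0,0,45],[0,0,0,0,0,0,45],[0,0,0,0,0,0,45],[0,0,0,0,0,0,45]]' 20
```

```text
time_s: 3.03
tool_pos: [512.1, 59.9, 70.8]
tool_rot: [0.496, -0.502, 0.497, 0.504]
force: [-0.9, -1.0, -0.1]
finger_gap: 67.0
time_s: 3.53
tool_pos: [514.0, 59.4, 72.8]
tool_rot: [-0.498, 0.503, -0.497, -0.503]
force: [-0.3, 0.4, 4.4]
finger_gap: 51.8
```

```bash
python3 -m pendant '[[0,0,5,0,0,0,45],[0,0,10,0,0,0,45],[0,0,20,0,0,0,45],[0,0,25,0,0,0,45],[0,0,25,0,0,0,45],[0,0,20,0,0,0,45],[0,0,0,0,0,0,45],[0,0,0,0,0,0,45]]'
python3 - <<'E'
from h import *
for n in ['scene','side','wrist']:
    st,im=snap('2',n)
    C=cam(n,st)
    for c in HSV:
        for k in blobs(im,c): 
            if n=='wrist': print(c,k.mean(0).round(),rect(onplane(C,k,58)))
print(st['tool_pos'],st['force'])
a=cv2.imread('pics/scene_2.png')[150:330,180:460];b=cv2.imread('pics/side_2.png')[150:330,180:460]
cv2.imwrite('pics/c2.png',cv2.resize(np.vstack([a,b]),None,fx=1.6,fy=1.6))
E
```

```text
time_s: 4.2
tool_pos: [513.8, 59.3, 177.9]
tool_rot: [-0.498, 0.503, -0.496, -0.502]
force: [-0.6, 0.1, -2.1]
finger_gap: 51.7
red [ 79. 330.] (array([ 610.9, -161.6]), 20.9, 17.5, 0.7)
red [ 70. 285.] (array([ 566. , -163.9]), 17.3, 4.9, -89.3)
red [185. 213.] (array([507.9, -60.7]), 117.7, 49.9, 2.1)
yellow [ 64. 220.] (array([ 503.7, -159.6]), 75.9, 47.8, -67.6)
yellow [317. 192.] (array([479.1,  59.6]), 78.5, 48.5, 0.7)
yellow [573.  90.] (array([394. , 268.6]), 120.1, 58.0, 83.4)
yellow [95. 30.] (array([ 358.9, -111.4]), 67.7, 46.3, -89.2)
green [315. 332.] (array([612.8,  60.8]), 103.4, 28.4, -89.3)
green [315. 273.] (array([545.6,  59.9]), 98.7, 38.0, -89.3)
blue [547. 271.] (array([544.6, 270. ]), 53.5, 28.4, 60.1)
blue [147. 248.] (array([527.2, -90.6]), 64.4, 33.1, -82.7)
[512.3364021   59.1773378  175.77750081] [-0.23318013 -0.6585718  -2.37105933]
```

View pics/c2.png

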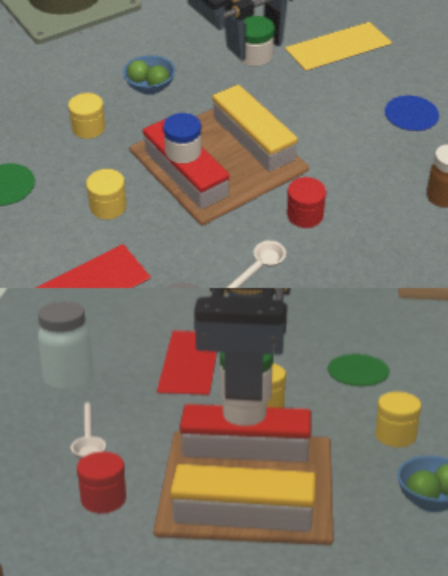

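View pics/wrist_2.png

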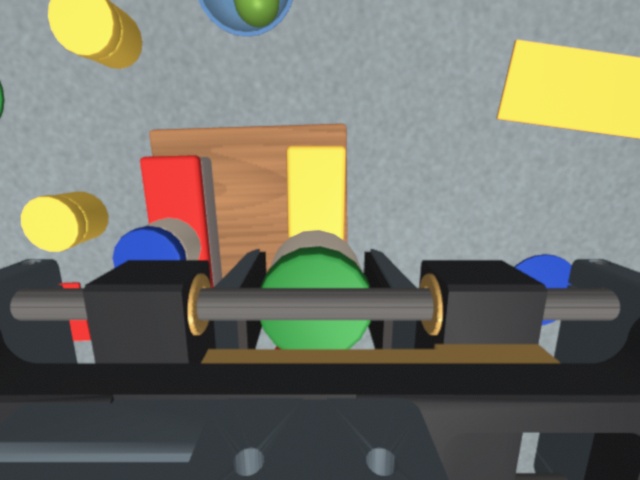

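Green tub is held upright. The commanded pose from summed rows is (513.4,59.3,177), with the tub base 14 mm below the TCP. Next: carry it to the green coaster.

```bash
python3 -m pendant '[[-4.7,-11.8,0,0,0,-2,45],[-8.9,-25.2,0,0,0,-2,45],[-8.9,-25.2,0,0,0,-2,45],[-8.9,-25.2,0,0,0,-2,45],[-8.9,-25.2,0,0,0,-2,45],[-8.9,-25.2,0,0,0,-2,45],[-8.9,-25.2,0,0,0,-2,45],[-8.9,-25.2,0,0,0,-2,45],[-8.9,-25.2,0,0,0,-2,45],[-8.9,-25.2,0,0,0,-2,45],[-8.9,-25.2,0,0,0,-2,45],[-8.9,-25.2,0,0,0,-2,45],[-8.9,-25.2,0,0,0,-2,45],[-9.9,-25.6,0,0,0,-2,45],[0,0,-10,0,0,-2,45],[0,0,-20,0,0,0,45],[0,0,-20,0,0,0,45],[0,0,0,0,0,0,45],[0,0,0,0,0,0,45]]'
python3 - <<'E'
from h import *
for n in ['scene','wrist']:
    st,im=snap('3',n)
C=cam('wrist',st); print(st['tool_pos'])
for k in blobs(im,'green'): print(k.mean(0).round(), rect(onplane(C,k,4)))
E
```

```text
time_s: 5.93
tool_pos: [390.5, -280.1, 125.8]
tool_rot: [0.61, -0.355, 0.611, 0.358]
force: [0.2, -0.6, -0.7]
finger_gap: 51.9
[ 391.57291459 -280.63700125  126.88282339]
[315. 332.] (array([ 482.2, -331.2]), 105.2, 28.9, 60.7)
[315. 273.] (array([ 422.4, -297.7]), 100.5, 38.7, 60.7)
[313. 219.] (array([ 381.3, -276.6]), 81.5, 59.4, 62.2)
```

View pics/scene_3.png

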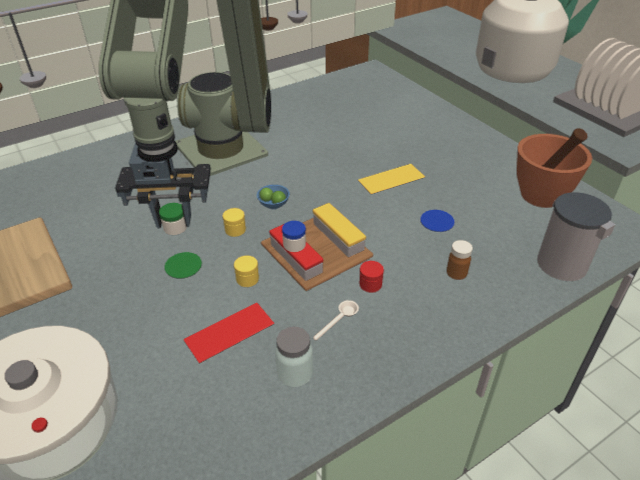

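View pics/wrist_3.png

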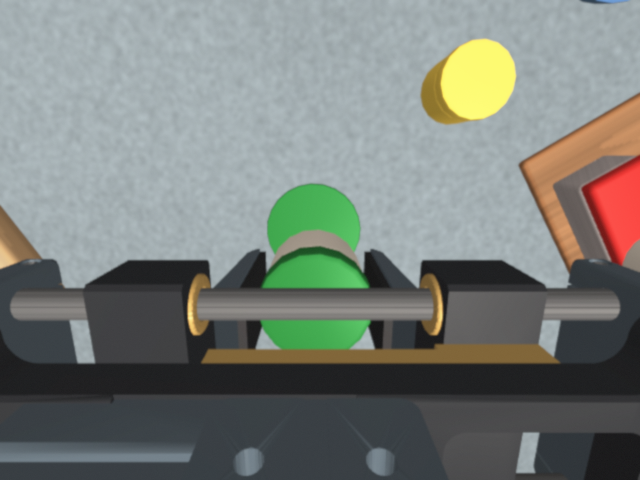

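```bash
cat >> h.py <<'E'
from scipy.optimize import least_squares
def circ(P,r):
    f=lambda c:np.hypot(P[:,0]-c[0],P[:,1]-c[1])-r
    s=least_squares(f,P[:,:2].mean(0)+[0.1,0.1],loss='soft_l1'); return s.x.round(1),round(float(np.abs(s.fun).mean()),2)
E
python3 - <<'E'
from h import *
im=cv2.imread('pics/wrist_3.png')[:,:,::-1].copy(); st=sensors.get_state(); st['tool_pos']=np.array([391.8,-280.4,127]); C=cam('wrist',st)
ks=blobs(im,'green')
for k in ks:
    if k[:,1].min()<200:
        a=k[k[:,1]<232]; print('mat',circ(onplane(C,a,4),42), circ(onplane(C,a,4),41.5))
    elif k[:,1].min()<260: a=k[(k[:,1]<270)]; print('lid top arc',a[:,1].min(),circ(onplane(C,a,163),26))
    else: a=k[(k[:,1]>325)&(k[:,1]<347)]; print('lid bottom arc',circ(onplane(C,a,163),26))
E
```

```text
lid bottom arc (array([ 388.2, -278.7]), 0.32)
lid top arc 247.0 (array([ 389.8, -279.6]), 0.29)
mat (array([ 393.5, -283. ]), 7.38) (array([ 392.9, -282.7]), 7.2)
```

```bash
python3 - <<'E'
from h import *
im=cv2.imread('pics/wrist_3.png')[:,:,::-1].copy(); st=sensors.get_state(); st['tool_pos']=np.array([391.8,-280.4,127]); C=cam('wrist',st)
for k in blobs(im,'green'):
    if k[:,1].min()<200:
        a=k[k[:,1]<228]; P=onplane(C,a,4)
        for r in (42,41):
            s=least_squares(lambda c:np.hypot(P[:,0]-c[0],P[:,1]-c[1])-r,[392,-281]); print(s.x,np.abs(s.fun).mean())
        s=least_squares(lambda c:np.hypot(P[:,0]-c[0],P[:,1]-c[1])-c[2],[392,-281,42]); print(s.x,np.abs(s.fun).mean())
        print(P[::15,:2].round())
E
```

```text
[ 393.26680435 -282.8539667 ] 0.5075574193269363
[ 392.16323594 -282.23550865] 0.27569324337799167
[ 391.5687996  -281.90241076   40.45894541] 0.22327287777811744
[[ 355. -264.]
 [ 351. -277.]
 [ 352. -293.]
 [ 360. -307.]
 [ 409. -245.]
 [ 395. -242.]
 [ 379. -243.]
 [ 366. -251.]
 [ 357. -261.]]
```

```bash
python3 -m pendant '[[2,-1,-15,0,0,0,45],[0,0,-20,0,0,0,45],[0,0,-20,0,0,0,45],[0,0,-20,0,0,0,45],[0,0,-15,0,0,0,45],[0,0,-8,0,0,0,45],[0,0,-5,0,0,0,45],[0,0,-3,0,0,0,45],[0,0,-1,0,0,0,45],[0,0,0,0,0,0,45],[0,0,0,0,0,0,45]]'
```

```text
time_s: 6.95
tool_pos: [394.6, -281.9, 20.7]
tool_rot: [0.611, -0.358, 0.61, 0.357]
force: [-0.3, 0.4, -2.1]
finger_gap: 51.8
```

```bash
python3 -m pendant '[[0,0,-1,0,0,0,45],[0,0,0,0,0,0,45]]'; python3 -m pendant '[[0,0,-1,0,0,0,45],[0,0,0,0,0,0,45]]'
```

```text
time_s: 7.12
tool_pos: [394.2, -281.6, 19.3]
tool_rot: [0.61, -0.357, 0.61, 0.357]
force: [0.0, 1.6, -2.1]
finger_gap: 51.7
time_s: 7.28
tool_pos: [394.3, -281.7, 18.7]
tool_rot: [0.61, -0.357, 0.61, 0.357]
force: [-1.5, 0.4, 4.1]
finger_gap: 52.1
```

Contact at z 18 as expected. Release, retreat and head to the blue tub.

```bash
python3 -m pendant '[[0,0,0,0,0,0,60],[0,0,0,0,0,0,70],[0,0,0,0,0,0,75],[0,0,10,0,0,0,75],[0,0,25,0,0,0,75],[0,0,30,0,0,0,80],[0,0,35,0,0,0,91],[0,0,40,0,0,0,91],[12.5,20.5,15,0,0,3,91],[12.5,20.5,15,0,0,3,91],[13.5,22,10,0,0,3,91],[13.5,22,0,0,0,3,91],[13.5,22,0,0,0,3,91],[13.5,22,0,0,0,3,91],[13.5,22,0,0,0,3,91],[13.5,22,0,0,0,3,91],[13.5,22,0,0,0,3,91],[13,22,0,0,0,3,91],[0,0,0,0,0,0,91]]'
python3 - <<'E'
from h import *
for n in ['scene','side']:
    st,im=snap('4',n); C=cam(n,st); 
    for k in blobs(im,'green')+blobs(im,'blue'): print(n,k.mean(0).round(),rect(onplane(C,k,4)),rect(onplane(C,k,50)),rect(onplane(C,k,104)))
print(st['tool_pos'])
E
```

```text
time_s: 8.87
tool_pos: [528.6, -61.2, 197.7]
tool_rot: [0.497, -0.504, 0.495, 0.504]
force: [0.0, -0.5, 0.2]
finger_gap: 90.9
scene [183. 268.] (array([ 398.2, -283.7]), 79.3, 68.0, 73.7) (array([ 446.6, -296. ]), 75.3, 64.5, 73.7) (array([ 503.5, -310.5]), 70.5, 60.4, 73.7)
scene [180. 250.] (array([ 343.7, -267.9]), 61.1, 50.2, -10.1) (array([ 394.9, -281. ]), 58.0, 47.6, -10.1) (array([ 455.1, -296.5]), 54.3, 44.6, -10.1)
scene [293. 229.] (array([425.1,  -8.9]), 63.9, 51.3, -31.8) (array([472.2, -35.3]), 60.6, 48.7, -31.8) (array([527.5, -66.2]), 56.8, 45.6, -31.8)
scene [437. 220.] (array([589.2, 305.6]), 79.4, 77.5, 56.6) (array([627.9, 263.3]), 75.4, 73.6, 56.6) (array([673.4, 213.5]), 70.6, 68.9, 56.6)
side [403. 204.] (array([ 391.8, -270.6]), 78.4, 59.8, 6.5) (array([ 395.1, -191.2]), 72.9, 55.6, 6.5) (array([398.9, -98. ]), 66.5, 50.7, 6.5)
side [404. 181.] (array([ 392.2, -366.2]), 50.5, 48.1, 6.5) (array([ 395.5, -280.1]), 47.0, 44.8, 6.5) (array([ 399.3, -179. ]), 42.8, 40.8, 6.5)
side [261. 404.] (array([588.8, 309.4]), 81.2, 80.9, -40.6) (array([578.3, 348.1]), 75.5, 75.2, -40.6) (array([565.9, 393.5]), 68.8, 68.5, -40.6)
side [333. 207.] (array([ 543.4, -232.4]), 54.9, 52.7, -20.3) (array([ 536. , -155.7]), 51.1, 49.0, -20.3) (array([527.4, -65.6]), 46.6, 44.7, -20.3)
[527.28016516 -62.8991184  197.58608057]
```

View pics/scene_4.png

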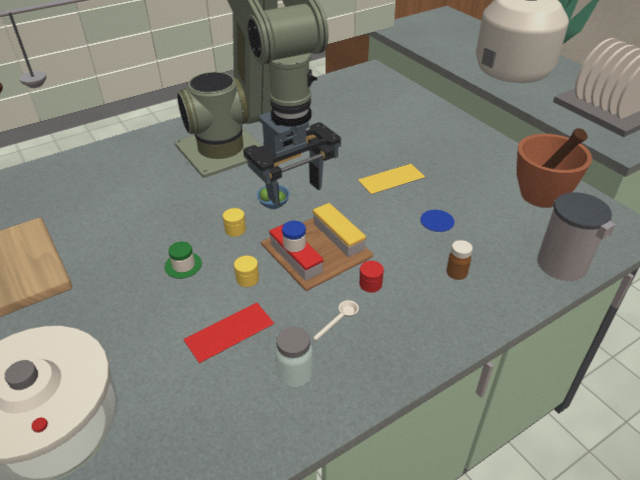

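View pics/side_4.png

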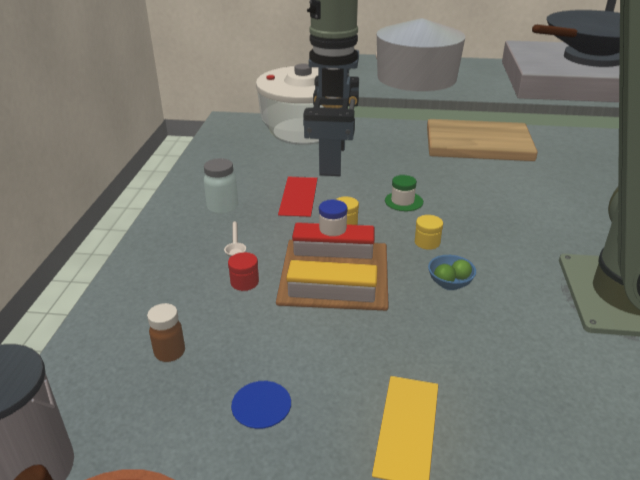

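Green tub stands on its coaster, about 2.5 mm off centre. Now the blue tub.

```bash
python3 -m pendant '[[0.5,-0.5,-15,0,0,0,91],[0.5,-0.5,-25,0,0,0,91],[0,0,-25,0,0,0,91],[0,0,-20,0,0,0,91],[0,0,-15,0,0,0,91],[0,0,-12,0,0,0,80],[0,0,-8,0,0,0,70],[0,0,-6,0,0,0,62],[0,0,0,0,0,0,56],[0,0,0,0,0,0,50],[0,0,0,0,0,0,45],[0,0,0,0,0,0,45],[0,0,0,0,0,0,45],[0,0,0,0,0,0,45]]' 20;  python3 -m pendant '[[0,0,5,0,0,0,45],[0,0,10,0,0,0,45],[0,0,20,0,0,0,45],[0,0,25,0,0,0,45],[0,0,25,0,0,0,45],[0,0,15,0,0,0,45],[0,0,0,0,0,0,45]]'
python3 - <<'E'
from h import *
st,im=snap('5'); print(st['tool_pos'])
E
```

```text
time_s: 10.13
tool_pos: [528.1, -65.7, 72.8]
tool_rot: [-0.497, 0.504, -0.497, -0.502]
force: [-0.6, -0.9, 2.8]
finger_gap: 51.8
time_s: 10.72
tool_pos: [529.8, -65.7, 176.3]
tool_rot: [-0.499, 0.505, -0.495, -0.501]
force: [0.9, -0.1, -0.4]
finger_gap: 51.8
[529.82738278 -65.66421401 176.26012838]
```

View pics/wrist_5.png

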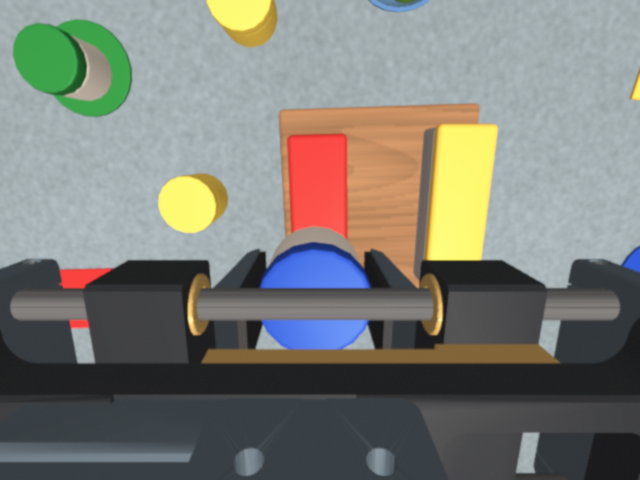

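```bash
python3 -m pendant '[[2,12,0,0,0,0,45],[4.2,25.2,0,0,0,0,45],[4.2,25.2,0,0,0,0,45],[4.2,25.2,0,0,0,0,45],[4.2,25.2,0,0,0,0,45],[4.2,25.2,0,0,0,0,45],[4.2,25.2,0,0,0,0,45],[4.2,25.2,0,0,0,0,45],[4.2,25.2,0,0,0,0,45],[4.2,25.2,0,0,0,0,45],[4.2,25.2,0,0,0,0,45],[4.2,25.2,0,0,0,0,45],[4.2,25.2,0,0,0,0,45],[4.2,25.2,0,0,0,0,45],[4.2,25.2,0,0,0,0,45],[0.4,7.5,-10,0,0,0,45],[0,0,-20,0,0,0,45],[0,0,-20,0,0,0,45],[0,0,0,0,0,0,45],[0,0,0,0,0,0,45]]'
python3 - <<'E'
from h import *
st,im=snap('6'); print(st['tool_pos'])
C=cam('wrist',st)
for k in blobs(im,'blue'):
    print(k.min(0),k.max(0))
    if k[:,1].min()<200:
        P=onplane(C,k[k[:,1]<226],4)
        for r in (42,41):
            s=least_squares(lambda c:np.hypot(P[:,0]-c[0],P[:,1]-c[1])-r,[589,307]); print(s.x,np.abs(s.fun).mean())
E
```

```text
time_s: 12.43
tool_pos: [586.9, 306.2, 119.3]
tool_rot: [0.495, -0.502, 0.499, 0.504]
force: [0.8, 0.3, -0.2]
finger_gap: 51.8
[586.89812295 306.21189523 119.33827109]
[261. 321.] [368. 348.]
[259. 243.] [370. 287.]
[268. 187.] [361. 251.]
[595.95584582 306.1239319 ] 6.635757261201206
[594.79429454 306.11329246] 6.733173875683406
```

View pics/wrist_6.png

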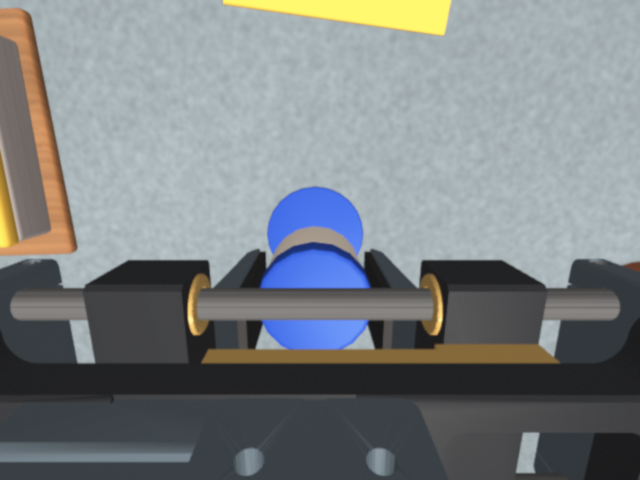

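```bash
python3 -m pendant '[[0,0,-15,0,0,0,45],[0,0,-20,0,0,0,45],[0,0,-20,0,0,0,45],[0,0,-20,0,0,0,45],[0,0,-12,0,0,0,45],[0,0,-7,0,0,0,45],[0,0,-5,0,0,0,45],[0,0,-2,0,0,0,45],[0,0,-1,0,0,0,45],[0,0,0,0,0,0,45]]'; python3 -m pendant '[[0,0,-1,0,0,0,45],[0,0,0,0,0,0,45]]'; python3 -m pendant '[[0,0,-0.6,0,0,0,45],[0,0,0,0,0,0,45]]'
```

```text
time_s: 13.32
tool_pos: [589.3, 307.1, 20.8]
tool_rot: [-0.498, 0.503, -0.496, -0.503]
force: [-0.0, -0.6, -1.0]
finger_gap: 51.4
time_s: 13.48
tool_pos: [589.1, 307.0, 19.6]
tool_rot: [-0.497, 0.503, -0.497, -0.503]
force: [0.5, 1.1, -1.5]
finger_gap: 51.6
time_s: 13.65
tool_pos: [589.0, 307.0, 18.8]
tool_rot: [-0.497, 0.503, -0.497, -0.503]
force: [-0.6, -0.2, 0.7]
finger_gap: 51.6
```

```bash
python3 -m pendant '[[0,0,-0.4,0,0,0,45],[0,0,0,0,0,0,60],[0,0,0,0,0,0,70],[0,0,0,0,0,0,75],[0,0,10,0,0,0,75],[0,0,25,0,0,0,75],[0,0,35,0,0,0,80],[0,0,40,0,0,0,91],[0,-10,40,0,0,0,91],[2,-25,40,0,0,0,91],[2,-30,40,0,0,0,91],[2,-32,30,0,0,0,91],[2,-32,20,0,0,0,91],[2,-32,10,0,0,0,91],[2,-32,0,0,0,0,91],[0,-32,0,0,0,0,91],[0,-20,0,0,0,0,91],[0,0,0,0,0,0,91],[0,0,0,0,0,0,91]]'
python3 - <<'E'
from h import *
for n in ['scene','side','wrist']:
  st,im=snap('7',n); C=cam(n,st)
  for c in HSV:
    for k in blobs(im,c): 
        X=onplane(C,k,58)[:,:2].mean(0)
        if n=='wrist' or c in('blue','yellow'): print(n,c,k.mean(0).round(),rect(onplane(C,k,4)),'z50',rect(onplane(C,k,50)),'z58',rect(onplane(C,k,58)))
print(st['tool_pos'],st['tool_rot'])
E
```

```text
time_s: 15.23
tool_pos: [600.0, 70.7, 295.8]
tool_rot: [0.498, -0.502, 0.497, 0.502]
force: [-1.0, 0.2, 0.6]
finger_gap: 91.1
scene yellow [246. 271.] (array([ 488.2, -171.2]), 97.7, 50.6, -23.4) z50 (array([ 532.1, -189.3]), 92.7, 48.1, -23.4) z58 (array([ 539.7, -192.5]), 91.8, 47.6, -23.4)
scene yellow [234. 222.] (array([ 317.9, -116.5]), 106.4, 50.1, -23.3) z50 (array([ 370.5, -137.4]), 101.0, 47.6, -23.3) z58 (array([ 379.6, -141. ]), 100.1, 47.1, -23.3)
scene yellow [338. 224.] (array([466. ,  94.6]), 163.7, 55.1, 0.5) z50 (array([511.,  63.]), 155.3, 52.3, 0.5) z58 (array([518.9,  57.5]), 153.9, 51.8, 0.5)
scene yellow [391. 178.] (array([387.2, 322.4]), 168.9, 70.2, 83.3) z50 (array([436.2, 279.2]), 160.3, 66.6, 83.3) z58 (array([444.7, 271.7]), 158.8, 66.0, 83.3)
scene blue [437. 223.] (array([594.6, 300.5]), 78.8, 66.0, 45.0) z50 (array([633.1, 258.4]), 74.8, 62.6, 45.0) z58 (array([639.8, 251.1]), 74.1, 62.1, 45.0)
scene blue [439. 205.] (array([547.9, 351.5]), 60.5, 48.1, -41.2) z50 (array([588.7, 306.8]), 57.4, 45.7, -41.2) z58 (array([595.8, 299. ]), 56.8, 45.3, -41.2)
[... 1656 characters left out ...]
1.5]), 168.5, 69.1, 83.5) z50 (array([400.7, 296.6]), 151.7, 62.2, 83.5) z58 (array([403.2, 292.2]), 148.8, 61.0, 83.5)
wrist yellow [151.   4.] (array([ 363.8, -128.3]), 44.5, 12.8, -89.2) z50 (array([ 380.7, -108.5]), 40.1, 11.5, -89.2) z58 (array([ 383.6, -105. ]), 39.3, 11.3, -89.2)
wrist green [28. 30.] (array([ 396. , -279.7]), 79.8, 72.8, -89.2) z50 (array([ 409.6, -244.8]), 71.9, 65.6, -89.2) z58 (array([ 412. , -238.7]), 70.5, 64.3, -89.2)
wrist blue [489. 197.] (array([592.2, 310.7]), 94.7, 81.0, 54.3) z50 (array([586.3, 286.8]), 85.3, 73.0, 54.3) z58 (array([585.3, 282.7]), 83.6, 71.6, 54.3)
[600.01977264  72.26287968 295.38618886] [ 0.49722043 -0.50293143  0.49660215  0.50320784]
```

View pics/wrist_7.png

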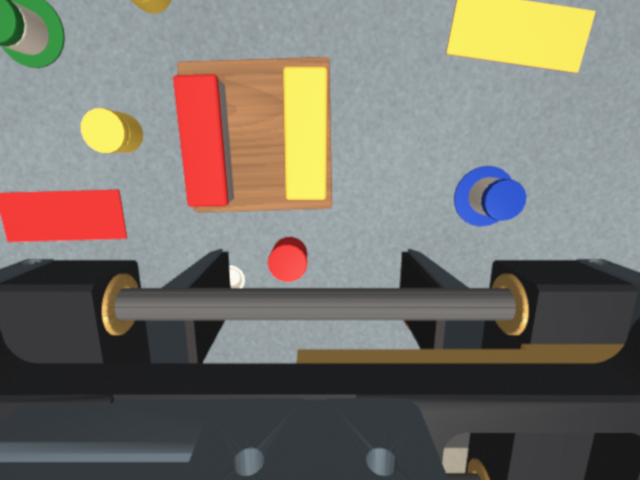

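View pics/side_7.png

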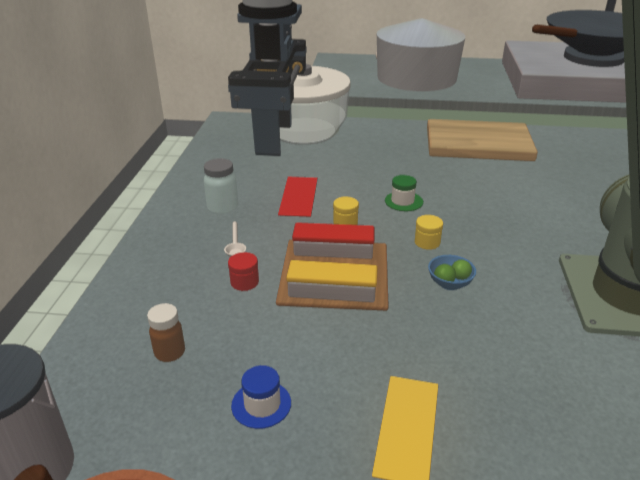

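Blue tub centred at (588.7,306.8). The yellow tin measures (514.6,60.2) at 0.7°. I'll grasp it across its width.

```bash
python3 -m pendant '[[-8.5,-1.1,-15,0,0,0,91],[-8.5,-1.1,-15,0,0,0,91],[-8.5,-1.1,-15,0,0,0,91],[-8.5,-1.1,-15,0,0,0,91],[-8.5,-1.1,-15,0,0,0,91],[-8.5,-1.1,-15,0,0,0,91],[-8.5,-1.1,-15,0,0,0,91],[-8.5,-1.1,-15,0,0,0,91],[-8.5,-1.1,-15,0,0,0,91],[-8.9,-1.2,-15,0,0,0,91],[0,0,-25,0,0,0,91],[0,0,-25,0,0,0,91],[0,0,0,0,0,0,91]]'
python3 - <<'E'
from h import *
st,im=snap('8'); C=cam('wrist',st); print(st['tool_pos'])
for k in blobs(im,'yellow'): print(k.mean(0).round(),rect(onplane(C,k,58)))
R=cam('wrist',st)[1]; w=st['tool_rot']; print(Ro.from_quat([w[1],w[2],w[3],w[0]]).as_matrix().round(3))
E
```

```text
time_s: 16.47
tool_pos: [511.2, 61.3, 91.1]
tool_rot: [0.494, -0.501, 0.499, 0.506]
force: [-0.8, -0.5, -0.4]
finger_gap: 90.7
[511.23531592  61.25474857  91.13724203]
[314. 340.] (array([567.8,  60.8]), 48.4, 32.1, -89.1)
[ 15. 237.] (array([ 500.5, -122.9]), 41.8, 25.1, -11.2)
[313. 216.] (array([484.5,  59.7]), 89.5, 48.4, 0.7)
[604.  66.] (array([393.7, 225. ]), 54.8, 50.5, -6.4)
[38. 15.] (array([376.7, -89.8]), 43.4, 19.4, -89.1)
[[-0.009 -1.    -0.014]
 [-0.001 -0.014  1.   ]
 [-1.     0.009 -0.   ]]
```

View pics/wrist_8.png

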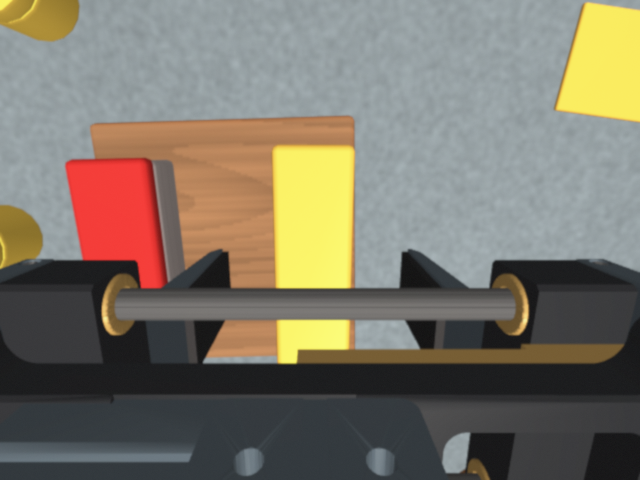

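```bash
python3 -m pendant '[[0,0,-15,0,0,0,91],[0,0,-20,0,0,0,91],[0,0,-15,0,0,0,85],[0,0,-12,0,0,0,80],[0,0,-9,0,0,0,70],[0,0,-6,0,0,0,62],[0,0,0,0,0,0,56],[0,0,0,0,0,0,50],[0,0,0,0,0,0,44],[0,0,0,0,0,0,42],[0,0,0,0,0,0,42],[0,0,0,0,0,0,42]]' 35;  python3 -m pendant '[[0,0,4,0,0,0,42],[0,0,10,0,0,0,42],[0,0,20,0,0,0,42],[0,0,25,0,0,0,42],[0,0,25,0,0,0,42],[0,0,15,0,0,0,42],[0,0,0,0,0,0,42],[0,0,0,0,0,0,42]]'
python3 - <<'E'
from h import *
st,im=snap('9'); C=cam('wrist',st); print(st['tool_pos'])
for k in blobs(im,'yellow'): print(k.mean(0).round(),'z157',rect(onplane(C,k,157)),'z4',rect(onplane(C,k,4)))
E
```

```text
time_s: 17.52
tool_pos: [515.5, 60.4, 18.9]
tool_rot: [-0.498, 0.503, -0.496, -0.503]
force: [0.3, 0.1, 4.6]
finger_gap: 49.8
time_s: 18.18
tool_pos: [514.6, 60.2, 117.6]
tool_rot: [-0.497, 0.503, -0.497, -0.503]
force: [0.7, 0.2, -3.7]
finger_gap: 49.7
[514.56627367  60.21333322 117.56476309]
[315. 335.] z157 (array([524.3,  60.3]), 48.7, 14.4, -89.3) z4 (array([613.8,  61.6]), 105.5, 31.2, -89.3)
[ 25. 230.] z157 (array([481.8, -53.4]), 33.1, 25.4, -11.8) z4 (array([ 521.6, -184.7]), 71.7, 55.0, -11.8)
[315. 208.] z157 (array([470.7,  59.7]), 63.7, 48.7, 0.7) z4 (array([497.6,  60.1]), 137.9, 105.4, 0.7)
[593.  68.] z157 (array([416.8, 161. ]), 40.1, 31.9, 83.5) z4 (array([380.9, 279.7]), 86.9, 69.0, 83.5)
[52. 16.] z157 (array([405. , -32.5]), 34.8, 13.6, -89.2) z4 (array([ 355.4, -139.6]), 75.3, 29.5, -89.2)
```

View pics/wrist_9.png

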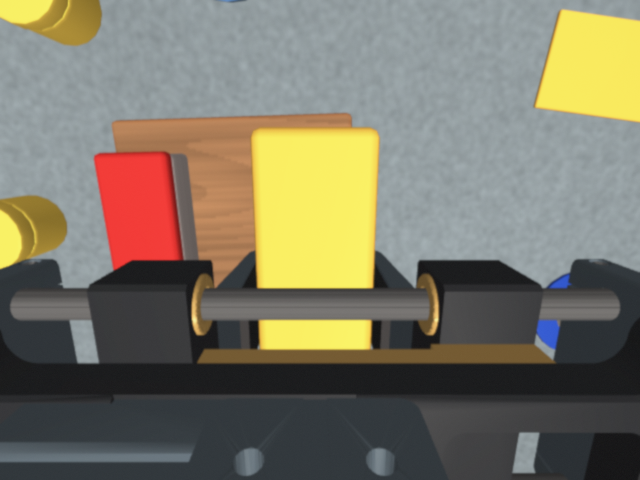

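```bash
python3 -m pendant '[[-4.6,9.2,0,0,0,-3.5,42],[-9.1,18.7,0,0,0,-7,42],[-9.1,18.7,0,0,0,-7,42],[-9.1,18.7,0,0,0,-7,42],[-9.1,18.7,0,0,0,-7,42],[-9.1,18.7,0,0,0,-7,42],[-9.1,18.7,0,0,0,-7,42],[-9.1,18.7,0,0,0,-7,42],[-9.1,18.7,0,0,0,-7,42],[-9.1,18.7,0,0,0,-7,42],[-9.1,18.7,0,0,0,-7,42],[-9.1,18.7,0,0,0,-7,42],[-9.1,18.7,0,0,0,-7,42],[-9.1,18.7,0,0,0,-7,42],[-5.2,10.4,0,0,0,-2.7,42],[0,0,0,0,0,0,42],[0,0,0,0,0,0,42]]'
python3 - <<'E'
from h import *
st,im=snap('10'); C=cam('wrist',st); print(st['tool_pos']); w=st['tool_rot']; M=Ro.from_quat([w[1],w[2],w[3],w[0]]).as_matrix(); print(M.round(3))
for k in blobs(im,'yellow'): print(k.min(0),k.max(0),'z157',rect(onplane(C,k,157)),'z4',rect(onplane(C,k,4)))
st,im=snap('10','side')
E
```

```text
time_s: 19.65
tool_pos: [385.4, 322.5, 115.5]
tool_rot: [0.705, 0.038, 0.707, -0.04]
force: [0.6, -0.5, -3.3]
finger_gap: 49.7
[385.44858539 322.45596409 115.48030144]
[[-0.003  0.111  0.994]
 [-0.003  0.994 -0.111]
 [-1.    -0.003 -0.002]]
[258. 320.] [371. 350.] z157 (array([384.4, 313.6]), 48.0, 14.2, -6.2) z4 (array([374.4, 224.5]), 104.9, 31.0, -6.2)
[251. 128.] [378. 288.] z157 (array([390.1, 366.1]), 62.6, 47.9, 83.7) z4 (array([387. , 339.2]), 136.9, 104.7, 83.7)
```

View pics/wrist_10.png

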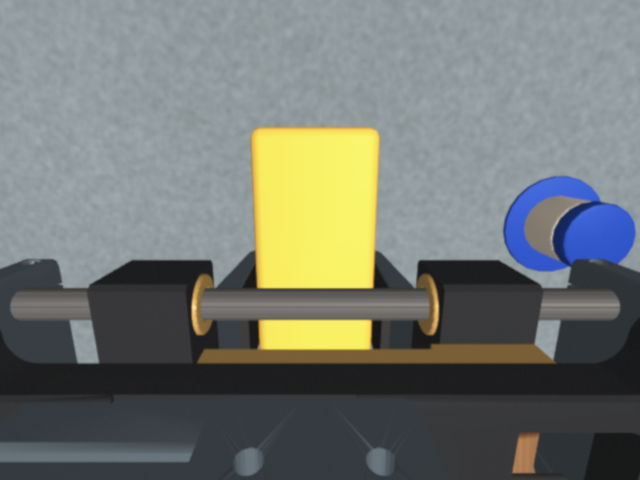

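View pics/side_10.png

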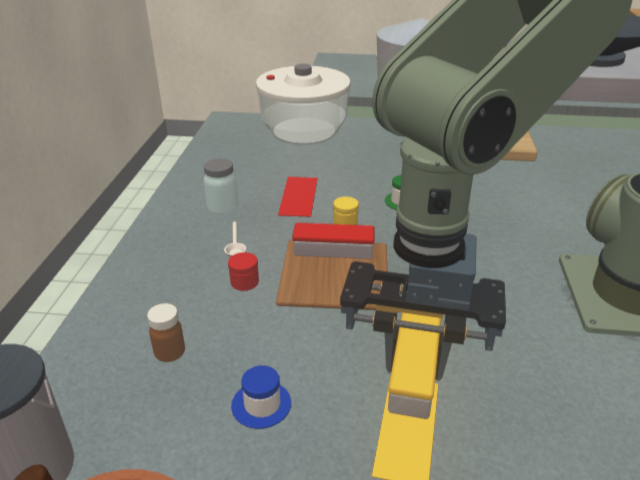

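```bash
python3 -m pendant '[[0,0,-12,0,0,0,42],[0,0,-20,0,0,0,42],[0,0,-20,0,0,0,42],[0,0,-20,0,0,0,42],[0,0,-15,0,0,0,42],[0,0,-9,0,0,0,42],[0,0,-5,0,0,0,42],[0,0,-3,0,0,0,42],[0,0,-1,0,0,0,42],[0,0,0,0,0,0,42]]'; python3 -m pendant '[[0,0,-1,0,0,0,42],[0,0,0,0,0,0,42]]'; python3 -m pendant '[[0,0,-0.6,0,0,0,42],[0,0,0,0,0,0,42]]'
```

```text
time_s: 20.58
tool_pos: [387.0, 323.2, 12.5]
tool_rot: [0.706, 0.04, 0.706, -0.04]
force: [-0.7, 0.7, -3.8]
finger_gap: 50.0
time_s: 20.75
tool_pos: [386.9, 323.3, 11.6]
tool_rot: [0.706, 0.04, 0.706, -0.04]
force: [-0.1, -0.1, -3.0]
finger_gap: 50.0
time_s: 20.92
tool_pos: [386.9, 323.3, 11.1]
tool_rot: [0.706, 0.04, 0.706, -0.04]
force: [0.3, 0.3, 0.2]
finger_gap: 50.4
```

```bash
python3 -m pendant '[[0,0,-0.4,0,0,0,42],[0,0,0,0,0,0,56],[0,0,0,0,0,0,65],[0,0,0,0,0,0,70],[0,0,10,0,0,0,75],[0,0,25,0,0,0,75],[0,0,35,0,0,0,75],[0,0,35,0,0,0,75],[0,0,35,0,0,0,91]]';python3 -m pendant '[[9.2,-25.5,0,0,0,6.6,91],[9.2,-25.5,0,0,0,6.6,91],[9.2,-25.5,0,0,0,6.6,91],[9.2,-25.5,0,0,0,6.6,91],[9.2,-25.5,0,0,0,6.6,91],[9.2,-25.5,0,0,0,6.6,91],[9.2,-25.5,0,0,0,6.6,91],[9.2,-25.5,0,0,0,6.6,91],[9.2,-25.5,0,0,0,6.6,91],[9.2,-25.5,0,0,0,6.6,91],[9.2,-25.5,0,0,0,6.6,91],[9.2,-25.5,0,0,0,6.6,91],[9.2,-25.5,0,0,0,6.6,91],[9.2,-25.5,0,0,0,6.6,91],[8.9,-26.2,0,0,0,6.2,91],[0,0,-30,0,0,0,91],[0,0,0,0,0,0,91],[0,0,0,0,0,0,91]]'
python3 - <<'E'
from h import *
for n in ['scene','side','wrist']:
  st,im=snap('11',n); C=cam(n,st)
  for c in ['red','yellow']:
    for k in blobs(im,c): print(n,c,k.mean(0).round(),'z4',rect(onplane(C,k,4)),'z50',rect(onplane(C,k,50)),'z58',rect(onplane(C,k,58)))
print(st['tool_pos']); w=st['tool_rot']; M=Ro.from_quat([w[1],w[2],w[3],w[0]]).as_matrix(); print(M.round(3))
E
```

```text
time_s: 21.67
tool_pos: [386.3, 322.8, 152.2]
tool_rot: [0.706, 0.04, 0.706, -0.04]
force: [0.2, 0.3, -0.4]
finger_gap: 78.9
time_s: 23.17
tool_pos: [523.0, -60.2, 119.5]
tool_rot: [0.49, -0.508, 0.492, 0.51]
force: [0.6, 0.4, -0.5]
finger_gap: 91.2
scene red [ 39. 425.] z4 (array([ 629.9, -649.3]), 27.2, 22.6, 18.4) z50 (array([ 666.6, -643. ]), 25.8, 21.4, 18.4) z58 (array([ 673. , -641.9]), 25.5, 21.2, 18.4)
scene red [228. 332.] z4 (array([ 623.8, -279.4]), 168.3, 70.0, -87.9) z50 (array([ 660.7, -291.9]), 159.7, 66.4, -87.9) z58 (array([ 667.2, -294.1]), 158.3, 65.8, -87.9)
scene red [371. 276.] z4 (array([656.1,  54.4]), 94.4, 51.6, -36.0) z50 (array([691.4,  24.8]), 89.6, 48.9, -36.0) z58 (array([697.6,  19.7]), 88.7, 48.5, -36.0)
scene red [295. 245.] z4 (array([475.9, -35.2]), 163.7, 54.5, 1.3) z50 (array([520.4, -60.3]), 155.3, 51.7, 1.3) z58 (array([528.2, -64.6]), 153.9, 51.2, 1.3)
scene yellow [246. 271.] z4 (array([ 488.2, -171.1]), 97.7, 50.5, -23.4) z50 (array([ 532.1, -189.2]), 92.7, 47.9, -23.4) z58 (array([ 539.7, -192.4]), 91.8, 47.4, -23.4)
scene yellow [234. 222
[... 1552 characters left out ...]
ay([593.1, -59.7]), 49.9, 14.9, -87.8) z58 (array([588.6, -59.8]), 48.2, 14.4, -87.8)
wrist red [311. 213.] z4 (array([512.9, -63.3]), 130.2, 60.5, 2.2) z50 (array([504.1, -63.2]), 109.4, 50.8, 2.2) z58 (array([502.5, -63.2]), 105.8, 49.1, 2.2)
wrist yellow [160. 215.] z4 (array([ 516.8, -193. ]), 76.9, 58.4, -68.2) z50 (array([ 507.3, -172.1]), 64.6, 49.1, -68.2) z58 (array([ 505.7, -168.5]), 62.5, 47.5, -68.2)
wrist yellow [232.  10.] z4 (array([ 359.5, -129.5]), 52.5, 20.8, -87.8) z50 (array([ 375.2, -118.8]), 44.1, 17.5, -87.8) z58 (array([ 377.9, -116.9]), 42.6, 16.9, -87.8)
[524.48798496 -59.75135856 121.10469779]
[[ 0.001 -0.999 -0.037]
 [ 0.    -0.037  0.999]
 [-1.    -0.001  0.   ]]
```

View pics/wrist_11.png

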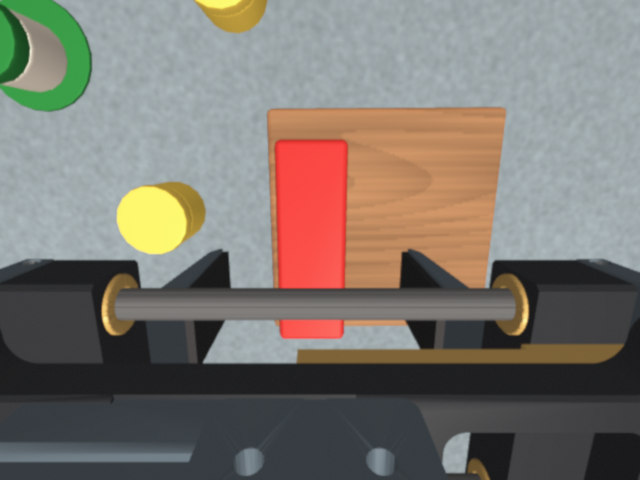

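View pics/side_11.png

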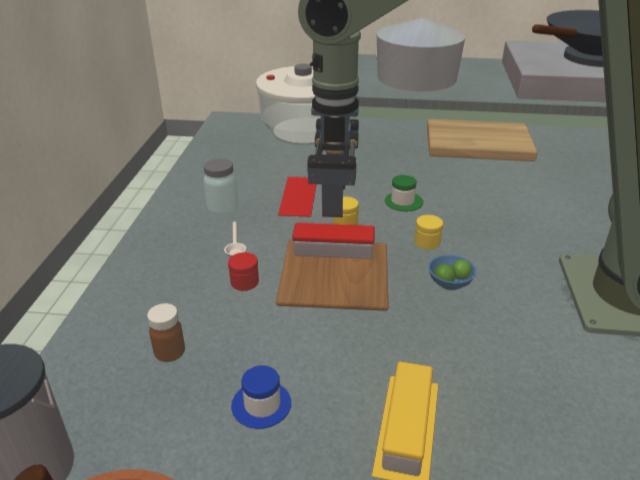

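Yellow tin is aligned on its mat. The red tin still measures (523.5,-61) at 2.2°. The yellow look-alike's edge is about 20 mm clear of the fingers.

```bash
python3 -m pendant '[[0,-0.5,-12,0,0,0,84],[0,0,-20,0,0,0,78],[0,0,-20,0,0,0,76],[0,0,-20,0,0,0,76],[0,0,-15,0,0,0,76],[0,0,-9,0,0,0,70],[0,0,-6,0,0,0,62],[0,0,0,0,0,0,56],[0,0,0,0,0,0,50],[0,0,0,0,0,0,44],[0,0,0,0,0,0,42],[0,0,0,0,0,0,42],[0,0,0,0,0,0,42]]' 35;  python3 -m pendant '[[0,0,4,0,0,0,42],[0,0,10,0,0,0,42],[0,0,20,0,0,0,42],[0,0,25,0,0,0,42],[0,0,25,0,0,0,42],[0,0,15,0,0,0,42],[0,0,0,0,0,0,42],[0,0,0,0,0,0,42]]'
python3 - <<'E'
from h import *
st,im=snap('12'); C=cam('wrist',st); print(st['tool_pos'])
for k in blobs(im,'red'): print(k.mean(0).round(),'z157',rect(onplane(C,k,157)),'z4',rect(onplane(C,k,4)))
E
```

```text
time_s: 24.4
tool_pos: [525.1, -60.8, 19.0]
tool_rot: [-0.491, 0.51, -0.49, -0.508]
force: [0.5, 0.4, 3.8]
finger_gap: 50.0
time_s: 25.07
tool_pos: [524.3, -60.7, 117.7]
tool_rot: [-0.491, 0.509, -0.491, -0.509]
force: [-0.8, 0.7, -2.6]
finger_gap: 49.9
[524.28079501 -60.71239893 117.65606517]
[315. 334.] z157 (array([533.8, -60.3]), 49.1, 13.9, -87.9) z4 (array([623., -57.]), 106.4, 30.1, -87.9)
[ 84. 339.] z157 (array([ 539.8, -160.4]), 18.4, 9.9, 1.9) z4 (array([ 636. , -273.7]), 39.8, 21.4, 1.9)
[315. 208.] z157 (array([480.4, -62.3]), 63.7, 49.1, 2.1) z4 (array([507.3, -61.3]), 138.0, 106.3, 2.1)
```

View pics/wrist_12.png

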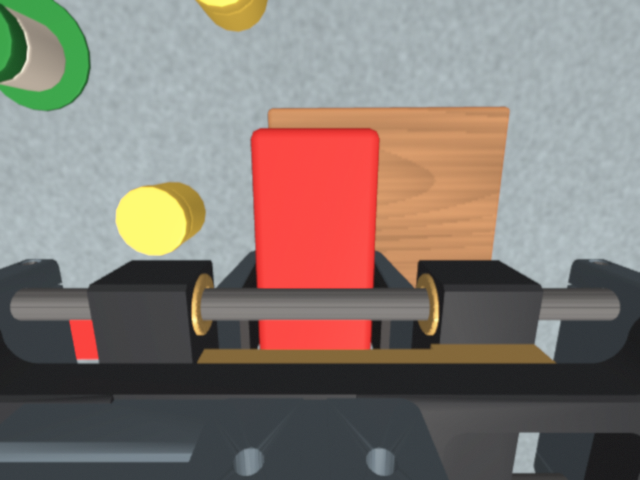

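```bash
python3 -m pendant '[[3.6,-7.8,0,0,0,-3.2,42],[7.4,-16.2,0,0,0,-6.7,42],[7.4,-16.2,0,0,0,-6.7,42],[7.4,-16.2,0,0,0,-6.7,42],[7.4,-16.2,0,0,0,-6.7,42],[7.4,-16.2,0,0,0,-6.7,42],[7.4,-16.2,0,0,0,-6.7,42],[7.4,-16.2,0,0,0,-6.7,42],[7.4,-16.2,0,0,0,-6.7,42],[7.4,-16.2,0,0,0,-6.7,42],[7.4,-16.2,0,0,0,-6.7,42],[7.4,-16.2,0,0,0,-6.7,42],[7.4,-16.2,0,0,0,-6.7,42],[6.9,-15.6,0,0,0,-6.2,42],[0,0,0,0,0,0,42],[0,0,0,0,0,0,42]]'
python3 - <<'E'
from h import *
st,im=snap('13'); C=cam('wrist',st); print(st['tool_pos']); w=st['tool_rot']; M=Ro.from_quat([w[1],w[2],w[3],w[0]]).as_matrix(); print(M.round(3))
for k in blobs(im,'red'): print(k.min(0),k.max(0),'z157',rect(onplane(C,k,157)),'z4',rect(onplane(C,k,4)))
st,im=snap('13','scene')
E
```

```text
time_s: 26.45
tool_pos: [622.4, -278.4, 114.4]
tool_rot: [0.706, -0.013, 0.708, 0.015]
force: [-0.4, 0.7, -2.8]
finger_gap: 49.7
[ 622.39485761 -278.40780619  114.4451474 ]
[[-0.004 -0.04   0.999]
 [ 0.002  0.999  0.04 ]
 [-1.     0.003 -0.004]]
[258. 320.] [372. 349.] z157 (array([ 622.6, -286.7]), 47.9, 13.5, 2.5) z4 (array([ 625.8, -374.9]), 105.0, 29.7, 2.5)
[251. 129.] [378. 288.] z157 (array([ 620.4, -234.7]), 61.9, 47.9, -87.5) z4 (array([ 621. , -261.1]), 135.6, 105.1, -87.5)
```

View pics/scene_13.png

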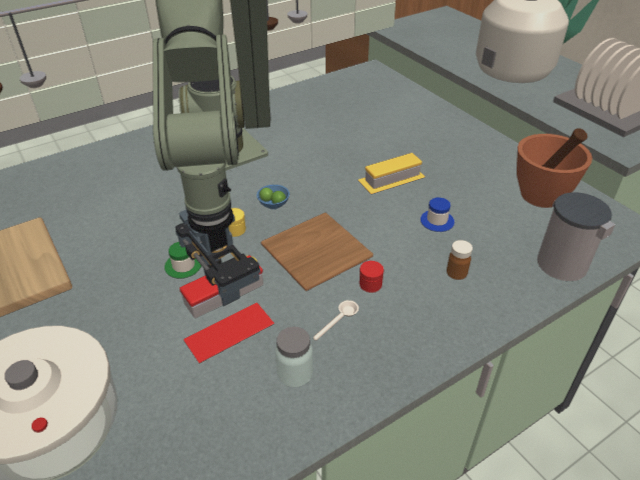

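```bash
python3 -m pendant '[[0,0,-12,0,0,0,42],[0,0,-20,0,0,0,42],[0,0,-20,0,0,0,42],[0,0,-20,0,0,0,42],[0,0,-15,0,0,0,42],[0,0,-9,0,0,0,42],[0,0,-5,0,0,0,42],[0,0,-3,0,0,0,42],[0,0,-1,0,0,0,42],[0,0,0,0,0,0,42]]'; python3 -m pendant '[[0,0,-1,0,0,0,42],[0,0,0,0,0,0,42]]'; python3 -m pendant '[[0,0,-0.6,0,0,0,42],[0,0,0,0,0,0,42]]'
```

```text
time_s: 27.38
tool_pos: [624.0, -278.5, 12.7]
tool_rot: [0.707, -0.014, 0.707, 0.014]
force: [-0.3, 0.1, -2.1]
finger_gap: 49.8
time_s: 27.55
tool_pos: [624.0, -278.7, 11.8]
tool_rot: [0.707, -0.014, 0.706, 0.014]
force: [-0.9, 0.8, -2.9]
finger_gap: 49.7
time_s: 27.72
tool_pos: [623.9, -278.7, 11.1]
tool_rot: [0.707, -0.014, 0.707, 0.014]
force: [0.2, 1.2, -1.2]
finger_gap: 49.6
```

```bash
python3 -m pendant '[[0,0,-0.5,0,0,0,42],[0,0,0,0,0,0,56],[0,0,0,0,0,0,65],[0,0,0,0,0,0,70],[0,0,10,0,0,0,75],[0,0,25,0,0,0,75],[0,0,35,0,0,0,75],[0,0,35,0,0,0,75],[0,0,35,0,0,0,91]]'; python3 -m pendant '[[0,20,10,0,0,6.6,91],[0,22,10,0,0,6.6,91],[0,22,10,0,0,6.6,91],[0,22,10,0,0,6.6,91],[0,22,10,0,0,6.6,91],[0,22,10,0,0,6.6,91],[0,22,10,0,0,6.6,91],[0,22,10,0,0,6.6,91],[0,22,10,0,0,6.6,91],[0,22,10,0,0,6.6,91],[0,22,10,0,0,6.6,91],[0,20,10,0,0,6.6,91],[0,20,10,0,0,6.6,91],[0,0,0,0,0,1.9,91],[0,0,0,0,0,0,91],[0,0,0,0,0,0,91]]'
python3 - <<'E'
from h import *
for n in ['scene','side','wrist']:
  st,im=snap('14',n); C=cam(n,st)
  for c in HSV:
    for k in blobs(im,c): print(n,c,k.mean(0).round(),'z4',rect(onplane(C,k,4)),'z50',rect(onplane(C,k,50)))
print(st['tool_pos'])
E
```

```text
time_s: 28.47
tool_pos: [623.4, -278.4, 152.1]
tool_rot: [0.707, -0.014, 0.707, 0.014]
force: [-0.2, -0.3, 0.2]
finger_gap: 79.1
time_s: 29.8
tool_pos: [623.4, 1.6, 280.5]
tool_rot: [0.5, -0.5, 0.5, 0.5]
force: [0.9, 0.6, -1.0]
finger_gap: 91.0
scene red [ 39. 424.] z4 (array([ 629.6, -649.4]), 26.4, 22.6, 18.4) z50 (array([ 666.3, -643.1]), 25.1, 21.4, 18.4)
scene red [227. 340.] z4 (array([ 623.6, -279.4]), 168.2, 70.1, -87.8) z50 (array([ 660.6, -292. ]), 159.6, 66.5, -87.8)
scene red [227. 318.] z4 (array([ 589. , -265.2]), 157.1, 56.6, -87.9) z50 (array([ 627.8, -278.5]), 149.1, 53.7, -87.9)
scene red [371. 276.] z4 (array([655.,  53.]), 94.8, 49.3, -37.7) z50 (array([690.4,  23.5]), 89.9, 46.8, -37.7)
scene yellow [246. 271.] z4 (array([ 488.1, -171.4]), 97.6, 50.5, -23.9) z50 (array([ 532. , -189.5]), 92.6, 48.0, -23.9)
scene yellow [234. 222.] z4 (array([ 318. , -116.5]), 106.5, 49.9, -22.9) z50 (array([ 370.6, -137.3]), 101.0, 47.3, -22.9)
scene yellow [391. 183.] z4 (array([387.8, 322.4]), 168.8, 69.3, 83.4) z50 (array([436.8, 279.1]), 160.2, 65.7, 83.4)
scene yellow [392. 
[... 1792 characters left out ...]
 195.7, 68.2, -87.6) z50 (array([ 616.8, -262.2]), 175.5, 61.2, -87.6)
wrist yellow [160. 113.] z4 (array([ 509.3, -192.1]), 70.6, 54.2, 65.3) z50 (array([ 514.2, -172.2]), 63.3, 48.6, 65.3)
wrist yellow [595.   5.] z4 (array([392.1, 326.7]), 112.1, 16.6, 90.0) z50 (array([409. , 293.1]), 100.6, 14.9, 90.0)
wrist yellow [571.  26.] z4 (array([405.6, 312.7]), 156.8, 29.1, 83.3) z50 (array([421.1, 280.6]), 140.6, 26.1, 83.3)
wrist green [70. 19.] z4 (array([ 408.3, -291.2]), 101.7, 49.6, 90.0) z50 (array([ 423.6, -261.1]), 91.3, 44.5, 90.0)
wrist blue [555. 178.] z4 (array([593. , 315.8]), 105.6, 81.2, 67.6) z50 (array([589.3, 283.4]), 94.7, 72.8, 67.6)
[623.31133884   0.98303618 279.84018744]
```

View pics/wrist_14.png

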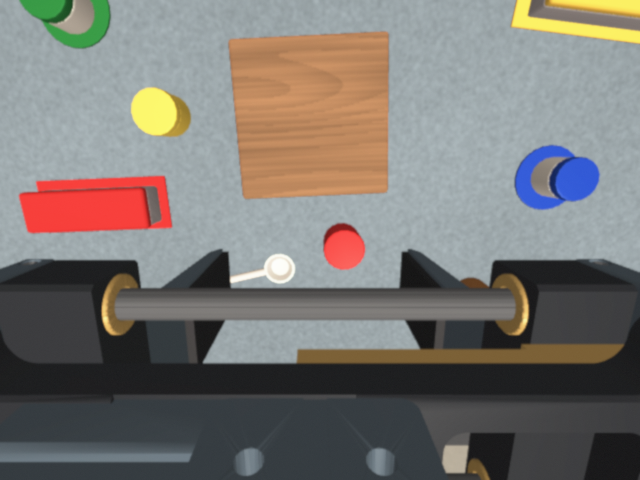

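View pics/scene_14.png

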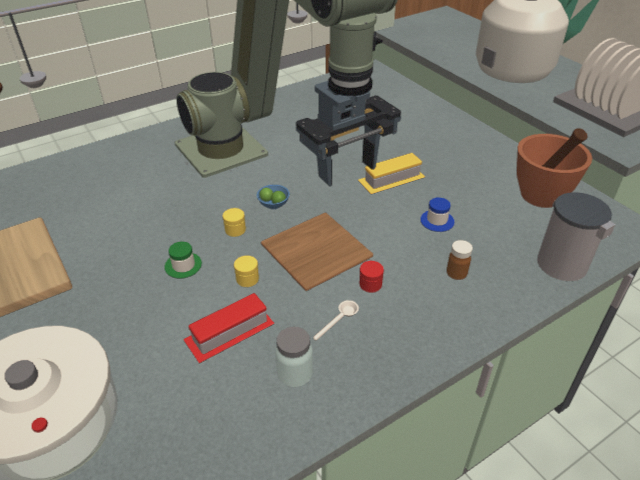

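View pics/side_14.png

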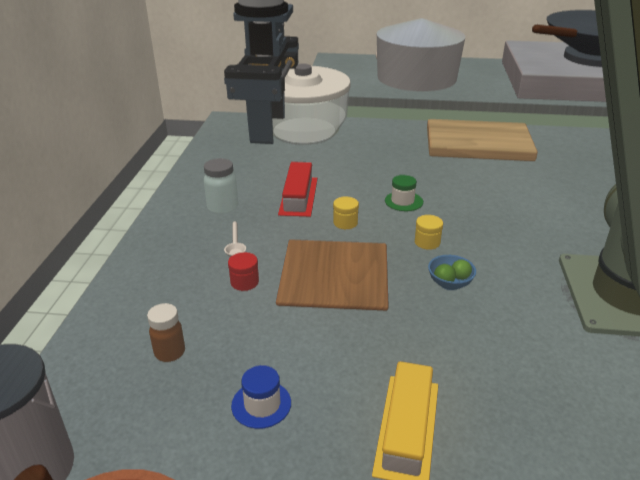

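```bash
python3 - <<'E'
from h import *
def ext(n,f,c,cen,ang,z,near):
    im=cv2.imread(f'pics/{n}_{f}.png' if f!='0' else f'pics/{n}0.png')[:,:,::-1].copy(); C=cam(n)
    k=min(blobs(im,c),key=lambda k:np.hypot(*(k.mean(0)-near))); P=onplane(C,k,z)[:,:2]-cen
    a=np.radians(ang); u=np.array([np.cos(a),np.sin(a)]); v=np.array([-u[1],u[0]])
    s,t=P@u,P@v; return [round(float(x),1) for x in (s.min(),s.max(),t.min(),t.max())]
for n in('scene','side'): C=cam(n); print(n,'campos',(-C[1].T@C[2]).round())
print('order: along min,max, across min,max (across=+90deg from along)')
print('scene matR',ext('scene','0','red',[623.5,-277.8],-87.7,4,(228,332)),'tinR',ext('scene','14','red',[623.5,-277.8],-87.7,50,(227,318)))
print('side matR',ext('side','0','red',[623.5,-277.8],-87.7,4,(298,196)),'tinR',ext('side','14','red',[623.5,-277.8],-87.7,50,(297,180)))
print('scene matY',ext('scene','0','yellow',[386.5,323.5],83.5,4,(391,178)),'tinY',ext('scene','14','yellow',[386.5,323.5],83.5,50,(392,165)))
print('side matY',ext('side','0','yellow',[386.5,323.5],83.5,4,(406,430)))
for n in('scene','side'):print('board tinR',n,ext(n,'11','red',[524,-60.6],2.2,58,(295,245) if n=='scene' else (333,233)))
b=cv2.imread('pics/side_14.png')[340:480,340:480];a=cv2.imread('pics/scene_14.png')[290:370,170:290]
cv2.imwrite('pics/c14.png',np.hstack([cv2.resize(b,(400,400)),cv2.resize(a,(400,400))]))
E
```

```text
scene campos [1349. -526.  907.]
side campos [438. 860. 659.]
order: along min,max, across min,max (across=+90deg from along)
scene matR [-82.7, 85.8, -35.0, 35.2] tinR [-73.6, 75.5, -22.8, 31.0]
side matR [-89.0, 80.0, -33.6, 34.5] tinR [-91.7, 65.4, -23.6, 24.7]
scene matY [-85.4, 83.4, -36.2, 34.3] tinY [-78.4, 73.9, -34.5, 21.7]
side matY [-82.6, 87.0, -34.8, 34.6]
board tinR scene [-72.7, 80.6, -29.3, 22.2]
board tinR side [-72.1, 74.4, -19.5, 39.3]
```

View pics/c14.png

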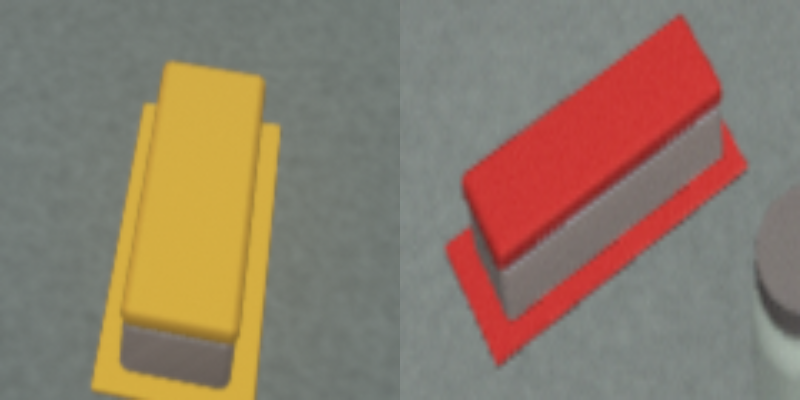

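Final checks: all four items are upright on their own colours, with tins aligned to their mats and offsets of a few mm at most. The spoon and look-alikes haven't moved and the gripper is clear. Handing in.

```bash
python3 -c "
from workcell import close_job; print(close_job())"
```

```text
the job is handed in; nothing more can be done
None
```

I took both stacks apart and handed the job in at about 30 s of the 112 s allowed. The green and blue tubs stand on their coasters, and the yellow and red tins on their mats, lengthwise. Each was lowered until the wrist force showed contact or was nearly there, then released.

My last checks from the scene, side and wrist views showed:
- **Upright and in place:** all four are upright on their own lid colour. The spoon and the look-alike tubs were not touched, and the gripper was clear of everything.
- **Tins:** the length of each is within about 0.5° of its mat. The scene camera puts both within about 1 mm of centre along the mat. I had no separate side-view centring figure for the yellow tin.
- **Blue tub:** within about 1 mm of centre by the scene camera.
- **Green tub:** about 2.5–3 mm off centre in x. I left it, as it was well within the coaster.
- **Disagreement:** the side camera put the red tin about 4 mm off along its mat, against the 1 mm from the scene camera. The side view is far and foreshortened there, so I trusted the scene camera.

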